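# Select a gear on the tube roller mixer

## Task

Change gear on the white tube roller mixer: push its upright gear lever with your fingertips through the H-shaped gate until it is fully home in the end of the slot that lies beside the round raised mark. Only push the lever sideways, never pull its knob up, and leave the brown bottle, the beaker and the petri dish standing where they are.

Things in the scene. Friction and masses are not known exactly. Their poses are not given: they have to be found in the camera images.
- mixer: White tube roller mixer, fixed, 225 (x) x 200 (y) mm. Origin on the bench under the gate's centre; x points away from the robot (within 0.3 rad), y to the left. Console: x -75 to +65, y +-100 mm, top at z 75 mm. Behind it, x +65 to +150 mm, two black rollers, no higher than the console. The lever tilts about this origin.
- gate (a point): Centre of the gate on the grey plate's top (z 75 mm), axes as the mixer's. H-shaped slot: two straight slots along x at y = +19.5 and -19.5 mm (12 mm wide, ends at x +-25 mm), joined at their middles by a cross slot along y at x = 0 (13 mm wide, corners rounded 5 mm). The lever's 8 mm stem moves only within this H.
- knob (a point): Centre of the black knob on the gear lever: upright cylinder 26 mm across, from 23 mm below to 17 mm above this point, 135 mm from the pivot. Its x, y from the gate: y +33 +-5 (left slot; it starts anywhere along it) or -33 +-5 (right slot); x 0 in the cross slot (passes across within 4 mm), +-35 fully home. z 126 to 135 mm. Stays where left; pushing takes about 2 N.
- gear_lever (a joint): Tilt of the lever along the two long slots, rad: + is away from the robot (mixer +x), 0 is in line with the cross slot, about +0.265 or -0.265 is fully home in an end. Friction holds it.
- lever_cross (a joint): Tilt of the lever along the cross slot, rad: + is to the right (mixer -y); about -0.25 is the left slot, +0.25 the right slot. Friction holds it.
- lever_knob (a joint): How far the knob has been pulled up along the stem, m: 0 is down, at most 0.012. A spring of about 10 N keeps it down; it must stay down.
- mark_disc: Round raised disc, 26 mm across, 3 mm thick, black, on the console top beside the slot end to be selected. Its origin is the centre of its underside, 35 mm in front of or behind the gate centre and 70 mm to the right of it; its axes are parallel to the mixer's. The lever is fully home when the knob stands level with it (same mixer x), about 37 mm to its left.
- mark_bar: One raised straight bar 28 x 7 mm, 3 mm thick, black: marks the other slot end of the right-hand slot.
- mark_cross: Raised plus sign 28 x 28 mm, black: marks one end of the left-hand slot.
- mark_two_bars: Two parallel raised bars 28 x 6 mm, black: mark the other end of the left-hand slot.
- amber_bottle: Brown reagent bottle with a black cap, 54 mm across, 108 mm tall, loose, on the bench left of the mixer; origin at the centre of its base.
- beaker: Glass beaker, 55 mm across, 68 mm tall, loose, on the bench to the right of the mixer; origin at the centre of its base.
- petri_dish: Petri dish with lid, 62 mm across, 13 mm tall, loose, on the bench to the right of the mixer, nearer the robot; origin at the centre of its base.

How it is judged (in metres and radians):
At the end, for the whole second after the job is handed in: The lever is at rest in the end of the slot beside the round mark: the knob's centre is level with the mark along the slot to 7 mm and 25 to 47 mm to its left; the knob is down (under 3 mm of lift); the bottle, beaker and dish are within 15 mm of where they stood (x of knob in the frame of mark_disc between -0.007 and 0.007 m and y of knob in the frame of mark_disc between 0.025 and 0.047 m and velocity of joint gear_lever between -0.05 and 0.05 rad/s and velocity of joint lever_cross between -0.05 and 0.05 rad/s and value of joint lever_knob below 0.003 m and distance of each of amber_bottle, beaker, petri_dish from where it was at the start of the episode below 0.015 m); the robot touches nothing.
It fails at once if the knob is pulled up by more than 5 mm (value of joint lever_knob above 0.005 m).
It fails at once if the brown bottle is pushed or lifted by more than 15 mm, or tipped (distance of amber_bottle from where it was at the start of the episode above 0.015 m or angle between amber_bottle's own z axis and vertical above 0.3 rad).
It fails at once if the beaker is pushed or lifted by more than 15 mm, or tipped (distance of beaker from where it was at the start of the episode above 0.015 m or angle between beaker's own z axis and vertical above 0.3 rad).
It fails at once if the petri dish is pushed or lifted by more than 15 mm, or tipped (distance of petri_dish from where it was at the start of the episode above 0.015 m or angle between petri_dish's own z axis and vertical above 0.3 rad).
It also fails if it takes over 48 s, if anything falls off the work surface, if the arm or the gripper's body presses on something with over 40 N, if the wrist force passes 120 N, or if a joint passes its speed limit or range.

## Robot

A 7-joint arm with a two-finger parallel gripper is mounted at the origin on a cart in front of the work surface, level with it; the furniture and walls round the work are solid. World frame = base frame: x ahead of the robot, y to its left, z up, the work surface at z = 0. Lengths are in m, angles in degrees, forces in N, time in s.
With the tool pointing down it reaches from about 0.4 to 0.85 m from the base axis. Payload 4.4 kg.
Tool frame: the origin (TCP) lies between the finger pads; the fingertips stand 14 mm ahead of it and the grasp point (between the pads) lies 5 mm behind it (arm.finger_overhang is the z of the fingertips in the tool frame, in m); z points along the fingers, y is the direction in which the jaws open and shut (so a half turn about z gives the same grasp; the last joint's range is limited). The gripper opens to 94 mm and grips with 3 to 60 N. Pads are 16 mm wide; open, the fingers measure 119 mm over their backs; the gripper's body (75 mm by 177 mm) begins 78 mm behind the grasp point.
Start: joints at [-73.614, 36.005, 2.206, 86.941, -1.547, 57.084, -1.146], TCP at [0.224, 0.61, 0.219] pointing down, gripper open.
Joint ranges: [-175.42, 175.42], [-21.48, 121.26], [-71.46, 75.88], [10.55, 141.38], [-63.04, 243.04], [13.31, 113.54], [-168.57, 168.57]. Speed limits (degrees/s): [147.25, 147.25, 180, 180, 180, 180, 180].

## Interface

Orientations are given as [roll, pitch, yaw] about the fixed x, y, z axes, in that order (R = Rz(yaw) Ry(pitch) Rx(roll)).
In Python, from cell import arm, eyes gives the robot as it stands.
- The arm moves only by the shell command python3 -m creep 'ROWS' [FORCE]. ROWS is JSON, a list that holds one entry, the list of rows, each a list of 5 numbers: the shift along the tool's x, y, z in m, then the turn about the tool's z in degrees, then the closure, from 0 (fully open) to 1 (shut). A call has 1 to 20 rows; each row is the pose to reach, as a shift and turn from the pose measured when the call began, along the tool's axes at that moment; what a row does not reach only later rows make up. A row lasts 1/10 s, in which the tool goes at most 50 mm and 8.59 degrees, less where a joint would pass 70% of its speed; a pose out of reach is approached as far as the arm can. A call with a gripper value outside its range is refused whole. The fingers move at their own pace and stop on an object; FORCE is the grip in N (left out, the last holds). Time passes only in rows, so rows that repeat a pose let the fingers close. It gives the time, the measured TCP pose, the force and the opening at its end, in the units of the state.
- arm.get_obs(): the state, without advancing time (a new reading comes with each control period).
- eyes.read_camera(name): name is "side" or "top"; returns the picture (384x512x3 uint8, red, green, blue); there is no depth.
- eyes.camera_info(name): a dict with "fov_y" (degrees; the focal length in pixels is half the picture's height over the tangent of half this angle, whatever the lens; pixels are square), "cx", "cy" (the principal point, pixels), "view" (4x4, takes a point from world to camera coordinates). Camera axes: x right, y up, looking along -z (the intrinsics and any distortion apply to the point x, -y, -z); pixel columns grow to the right and rows downward; lengths in m; the calibration is good to about 2 mm. A picture is of the moment at which its call begins. camera_info takes no time and is no camera call.
- arm.close_job(): hands the job in, once; it reports no verdict.
The state is a dict: "time": time; "joint_pos": joint angles; "qd": joint speeds; "effort": joint torques, N m; "tool_pos": TCP position; "ee_rot": TCP orientation; "wrist_force": force on the tool from outside, world axes, zero at the start; "wrist_torque": the same for the moment, N m; "opening": opening from 0.0 (shut) to 1.0 (fully open).
Only numpy, scipy, OpenCV 4.12 (cv2) and the standard library are available. Lean on these libraries where they do the work, as an engineer would, in place of code of your own. Each camera call takes 0.05 s, during which the arm holds its last target.

## Working session

There is one attempt and no reset: what is moved stays moved. The work goes in short steps, Python scripts to look and compute and a shell command to move; the robot and the scene stay as the last step left them, time stands still between calls to the robot, and variables do not carry over. Pictures are saved under pics/ and viewed, and the job is handed in when it is done.

```bash
ls; mkdir -p pics
python3 - <<'E'
from cell import arm, eyes
import cv2
print(arm.get_obs())
for n in("side","top"):
    im=eyes.read_camera(n); cv2.imwrite(f"pics/{n}0.png",im[:,:,::-1]); print(n,eyes.camera_info(n))
E
```

```text
pics
{'time': 0.0, 'joint_pos': array([-73.61420517,  36.0582382 ,   2.20377397,  86.99273919,
        -1.54753013,  57.08234337,  -1.1460266 ]), 'qd': array([-0.01430564,  0.03242456, -0.04849242,  0.01462992,  0.07922068,
        0.06169281,  0.02512878]), 'effort': array([-3.11931653e-04, -5.49736226e+01,  1.14283986e+00, -1.86638224e+01,
       -5.23901288e-02,  2.32936774e-02,  1.50528940e-04]), 'tool_pos': array([0.22374593, 0.60963273, 0.21858033]), 'ee_rot': array([-1.79896401e+02,  1.51238703e-03,  1.59842832e+02]), 'wrist_force': array([0.13829888, 0.06618903, 0.32590504]), 'wrist_torque': array([ 0.00172229,  0.01537416, -0.00063022]), 'opening': 0.9975644107655864}
side {'fov_y': 54.538850440082264, 'cx': 258.97103961939786, 'cy': 189.4645062727646, 'view': array([[ 0.99368489, -0.10946545, -0.0246505 , -0.57549242],
       [ 0.06116903,  0.34429593,  0.93686641, -0.15564485],
       [-0.09406744, -0.93245784,  0.34881756, -0.79719157],
       [ 0.        ,  0.        ,  0.        ,  1.        ]])}
top {'fov_y': 45.26442988698109, 'cx': 261.2100699466489, 'cy': 192.37752761624876, 'view': array([[-0.02514918, -0.99891095, -0.03929939,  0.08186166],
       [ 0.98845072, -0.03072403,  0.14839542, -0.58841844],
       [-0.14944125, -0.03511349,  0.98814693, -1.0652479 ],
       [ 0.        ,  0.        ,  0.        ,  1.        ]])}
```

View pics/side0.png

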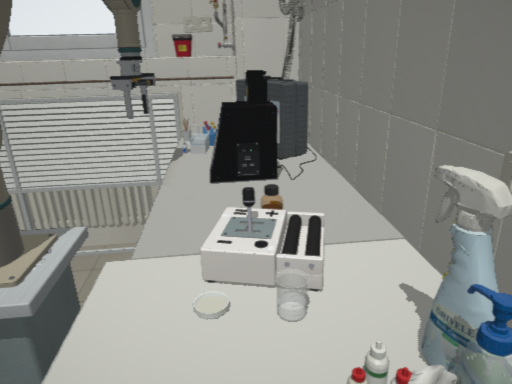

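View pics/top0.png

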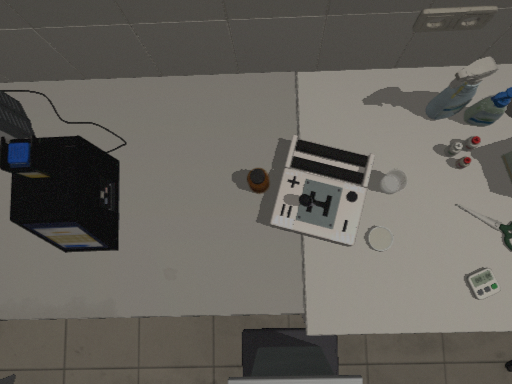

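Run:
```python
import cv2
a=cv2.imread("pics/top0.png");b=cv2.imread("pics/side0.png")
a=cv2.resize(a[125:255,235:415],None,fx=4,fy=4,interpolation=cv2.INTER_CUBIC);cv2.imwrite("pics/topz.png",a)
b=cv2.resize(b[170:330,180:350],None,fx=3.7,fy=3.7,interpolation=cv2.INTER_CUBIC);cv2.imwrite("pics/sidez.png",b)
```

```text
(no output)
```

View pics/topz.png

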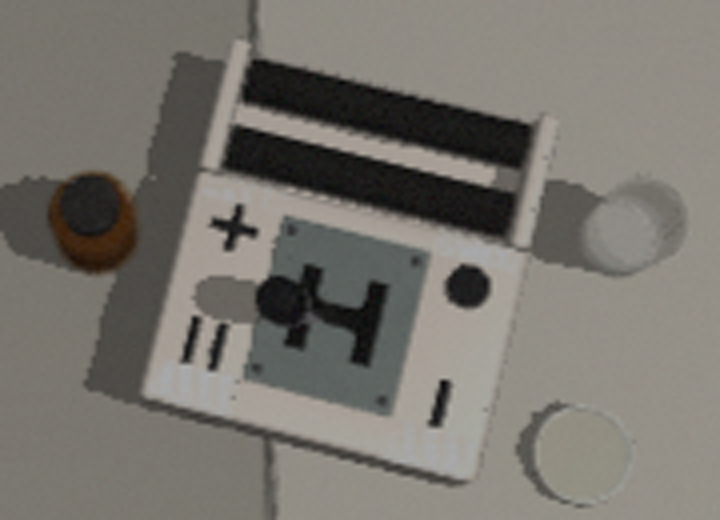

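View pics/sidez.png

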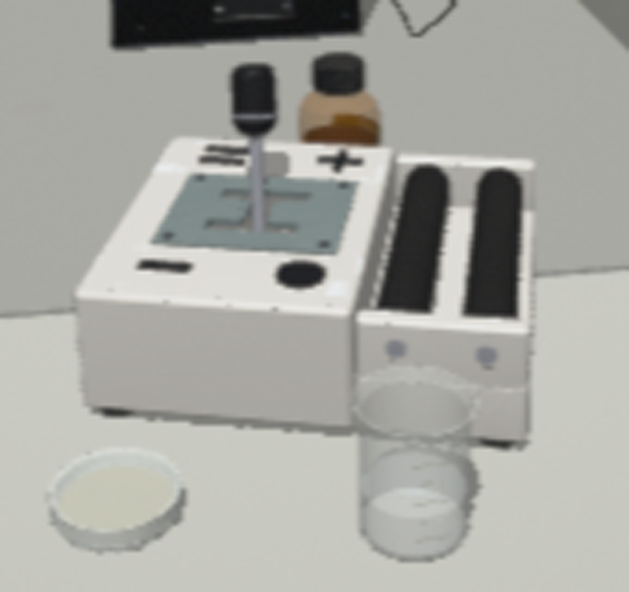

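```bash
cat > h.py <<'E'
import numpy as np, cv2
from cell import arm, eyes
def ray(n,u,v):
    c=eyes.camera_info(n);f=192/np.tan(np.radians(c['fov_y']/2))
    V=c['view'];R=V[:3,:3];o=-R.T@V[:3,3]
    d=R.T@np.array([(u-c['cx'])/f,-(v-c['cy'])/f,-1]);return o,d/np.linalg.norm(d)
def plane(n,u,v,z):
    o,d=ray(n,u,v);return o+d*(z-o[2])/d[2]
def proj(n,p):
    c=eyes.camera_info(n);f=192/np.tan(np.radians(c['fov_y']/2))
    q=c['view'][:3,:3]@p+c['view'][:3,3];return c['cx']+f*q[0]/-q[2],c['cy']-f*q[1]/-q[2]
def tri(a,b):
    (o1,d1),(o2,d2)=a,b
    s=np.linalg.lstsq(np.c_[d1,-d2],o2-o1,rcond=None)[0]
    p,q=o1+s[0]*d1,o2+s[1]*d2;return (p+q)/2,np.linalg.norm(p-q)
def dark(im,box,t=70):
    x0,y0,x1,y1=box;g=cv2.cvtColor(im[y0:y1,x0:x1],cv2.COLOR_RGB2GRAY)
    n,l,s,c=cv2.connectedComponentsWithStats((g<t).astype(np.uint8))
    return [(c[i]+[x0,y0],s[i]) for i in range(1,n) if s[i][4]>8]
E
python3 - <<'E'
from h import *
for n,box in(("top",(265,165,365,245)),("side",(205,180,290,260))):
    im=cv2.imread(f"pics/{n}0.png")[:,:,::-1]
    for c,s in dark(im,box): print(n,c.round(1),s,plane(n,*c,.078).round(4))
E
```

```text
top [333.  172.2] [ 26   0  73  20 670] [ 0.6282 -0.1053  0.078 ]
top [360.9 165.5] [91  0  9  3 15] [ 0.642 -0.171  0.078]
top [266.7 182.1] [ 0  8  5 19 75] [0.6096 0.0507 0.078 ]
top [292.9 181.5] [23 11 11 11 40] [ 0.609  -0.0107  0.078 ]
top [314.9 202.4] [ 34  26  33  26 401] [ 0.5582 -0.06    0.078 ]
top [351.4 196.2] [82 26 10 11 85] [ 0.5702 -0.145   0.078 ]
top [282.3 208.9] [16 39  4 11 18] [0.5451 0.016  0.078 ]
top [288.9 210.8] [22 41  5 11 22] [0.5404 0.0009 0.078 ]
top [344.6 225.1] [78 55  4 11 26] [ 0.5036 -0.1257  0.078 ]
top [285.7 229.2] [17 63 10  3 14] [0.4979 0.0097 0.078 ]
top [300.1 232.9] [33 67  6  3  9] [ 0.4885 -0.0231  0.078 ]
side [225.1 180.6] [ 5  0 39  3 69] [0.5118 0.22   0.078 ]
side [271.  189.9] [ 60   5  13  11 127] [0.6256 0.1253 0.078 ]
side [248.  194.1] [ 38   8  11  13 140] [0.5653 0.1059 0.078 ]
side [248.3 203.6] [39 22 10  5 39] [0.561  0.0451 0.078 ]
side [272.5 205.7] [58 23 19  6 71] [0.6147 0.0231 0.078 ]
side [287.  241.4] [ 77  41   8  33 128] [ 0.6168 -0.1489  0.078 ]
side [224.5 241.4] [14 61 12  2 12] [ 0.5019 -0.1309  0.078 ]
side [260.8 243.6] [50 61 12  6 58] [ 0.568  -0.1499  0.078 ]
```

Run:
```python
from h import *
p,e=tri(ray("top",305.5,200),ray("side",248.2,196.8));print("knob",p.round(4),e)
for z in(.13,.147):print(plane("top",305.5,200,z).round(4))
g=np.array([.5564,-.0682]);a=np.radians(-16.1)
R=np.array([[np.cos(a),-np.sin(a)],[np.sin(a),np.cos(a)]])
print("in gate",R.T@(p[:2]-g))
for q in([-.0,.033],[0,-.033],[.035,-.033],[.035,-.070],[0,.033+.06]):print(q,(g+R@np.array(q)).round(4))
for m in [((351.4,196.2),(260.8,243.6)),((292.9,181.5),(272.5,205.7))]:
  print(tri(ray("top",*m[0]),ray("side",*m[1])))
for n,(u,v) in(("b",(258.5,182)),("beaker",(392,182)),("dish",(380,239))):print(n,plane("top",u,v,.03).round(3))
```

```text
knob [ 0.557  -0.0355  0.1268] 0.0021301879755290893
[ 0.5576 -0.0353  0.13  ]
[ 0.5554 -0.0343  0.147 ]
in gate [-0.00853083  0.03160502]
[-0.0, 0.033] [ 0.5656 -0.0365]
[0, -0.033] [ 0.5472 -0.0999]
[0.035, -0.033] [ 0.5809 -0.1096]
[0.035, -0.07] [ 0.5706 -0.1452]
[0, 0.093] [0.5822 0.0212]
(array([ 0.56941977, -0.14524519,  0.07565601]), np.float64(0.0020002903804913477))
(array([ 0.60831292, -0.01039693,  0.09206997]), np.float64(0.0034011612388857187))
b [0.619 0.072 0.03 ]
beaker [ 0.608 -0.252  0.03 ]
dish [ 0.472 -0.215  0.03 ]
```

```bash
cat >> h.py <<'E'
from scipy.spatial.transform import Rotation as Ro
G=np.array([.5564,-.0682]);A=np.radians(-16.1)
RG=np.array([[np.cos(A),-np.sin(A)],[np.sin(A),np.cos(A)]])
def w(gx,gy,z): return np.r_[G+RG@np.array([gx,gy]),z]
def shift(gx,gy,z):
    o=arm.get_obs();R=Ro.from_euler('xyz',o['ee_rot'],degrees=True).as_matrix()
    return (R.T@(w(gx,gy,z)-o['tool_pos'])).round(4)
def where():
    o=arm.get_obs();p=o['tool_pos'];g=RG.T@(p[:2]-G);print('t',o['time'],'gate mm',(g*1000).round(1),'z',p[2].round(4),o['ee_rot'].round(1),'F',o['wrist_force'].round(1),'op',round(o['opening'],2))
E
python3 -c "
from h import *
where();print(w(-.06,.032,.2),shift(-.060,.032,.2186))"
```

```text
t 0.1 gate mm [-507.6  559. ] z 0.2187 [-179.9    0.   159.8] F [ 0.4 -0.3 -0.2] op 1.0
[ 0.50762732 -0.02081619  0.2       ] [-0.4837 -0.4941  0.0009]
```

```bash
python3 -m creep '[[[-0.03,-0.03,0,0,0.3],[-0.06,-0.06,0,0,0.6],[-0.09,-0.09,0,-4,1],[-0.12,-0.12,0,-4,1],[-0.15,-0.15,0,-4,1],[-0.18,-0.185,0,-4,1],[-0.21,-0.215,0,-4,1],[-0.24,-0.245,0,-4,1],[-0.27,-0.275,0,-4,1],[-0.30,-0.305,0,-4,1],[-0.33,-0.34,0,-4,1],[-0.36,-0.37,0,-4,1],[-0.39,-0.40,0,-4,1],[-0.42,-0.43,0,-4,1],[-0.45,-0.46,0,-4,1],[-0.47,-0.48,0,-4,1],[-0.484,-0.494,0,-4,1],[-0.484,-0.494,0,-4,1],[-0.484,-0.494,0,-4,1]]]' 20
python3 - <<'E'
from h import *
where();print(shift(-.06,.032,.127))
for n in("side","top"):
    im=eyes.read_camera(n); cv2.imwrite(f"pics/{n}1.png",im[:,:,::-1])
a=cv2.imread("pics/top1.png")[125:255,235:415];b=cv2.imread("pics/side1.png")[130:260,170:350]
cv2.imwrite("pics/z1.png",cv2.resize(np.hstack([a,b]),None,fx=2.2,fy=2.2,interpolation=cv2.INTER_CUBIC))
E
```

```text
time: 2.0
tool_pos: [0.5073, -0.0203, 0.2192]
ee_rot: [-179.9, -0.1, 163.8]
wrist_force: [0.2, 0.7, -0.4]
opening: 0.006
t 2.0 gate mm [-60.4  32.4] z 0.2192 [-1.799e+02 -1.000e-01  1.638e+02] F [ 0.2  0.7 -0.4] op 0.01
[-0.0005 -0.0003  0.0922]
```

View pics/z1.png

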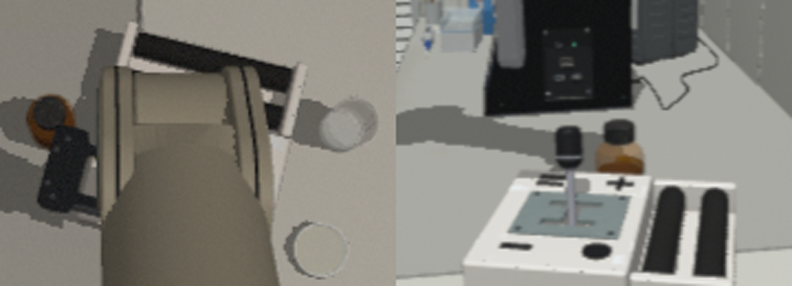

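```bash
python3 -c "
from h import *
p=arm.get_obs()['tool_pos'];print(proj('top',p),proj('side',p),ray('top',256,192)[0],ray('side',256,192)[0])"
```

```text
(np.float64(300.9436643400982), np.float64(219.2561299268662)) (np.float64(221.86397314410462), np.float64(152.6319951914851)) [0.4244894  0.02628935 1.14315716] [ 0.506389   -0.75275618  0.40970667]
```

View pics/side1.png

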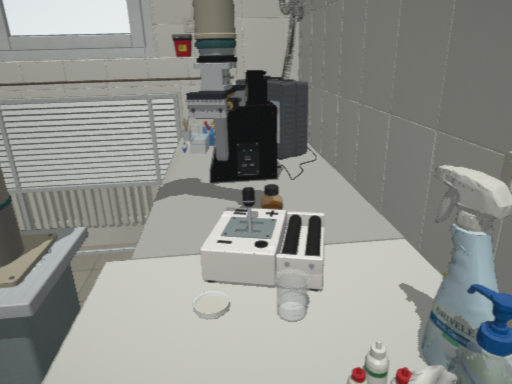

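View pics/top1.png

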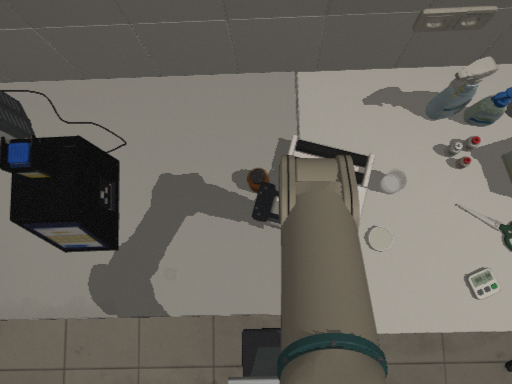

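Run:
```python
from h import *
b=cv2.imread("pics/side1.png")[80:220,170:300]
cv2.imwrite("pics/z2.png",cv2.resize(b,None,fx=4,fy=4,interpolation=cv2.INTER_CUBIC))
```

```text
(no output)
```

View pics/z2.png

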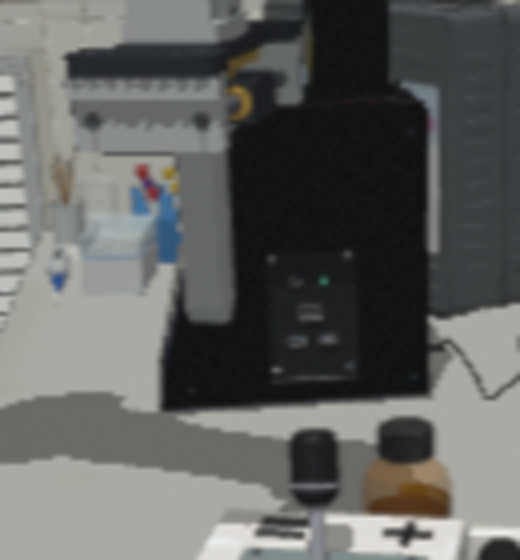

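```bash
python3 -m creep '[[[0,0,0.03,0,1],[0,0,0.06,0,1],[0,0,0.092,0,1],[0,0,0.092,0,1],[-0.01,0,0.092,0,1],[-0.02,0,0.092,0,1],[-0.025,0,0.092,0,1],[-0.028,0,0.092,0,1],[-0.031,0,0.092,0,1],[-0.034,0,0.092,0,1],[-0.036,0,0.092,0,1],[-0.036,0,0.092,0,1],[-0.036,0,0.092,0,1]]]'
cat > look.py <<'E'
import sys
from h import *
where()
im=eyes.read_camera("side");cv2.imwrite(f"pics/s{sys.argv[1]}.png",im[:,:,::-1])
cv2.imwrite(f"pics/sz{sys.argv[1]}.png",cv2.resize(im[150:270,190:310,::-1],None,fx=5,fy=5,interpolation=cv2.INTER_CUBIC))
E
python3 look.py 2
```

```text
time: 3.4
tool_pos: [0.5417, -0.0293, 0.1272]
ee_rot: [-179.9, -0.1, 164.0]
wrist_force: [0.4, 0.2, 0.4]
opening: 0.004
t 3.4 gate mm [-25.   33.3] z 0.1272 [-1.799e+02 -1.000e-01  1.640e+02] F [0.4 0.2 0.4] op 0.0
```

View pics/sz2.png

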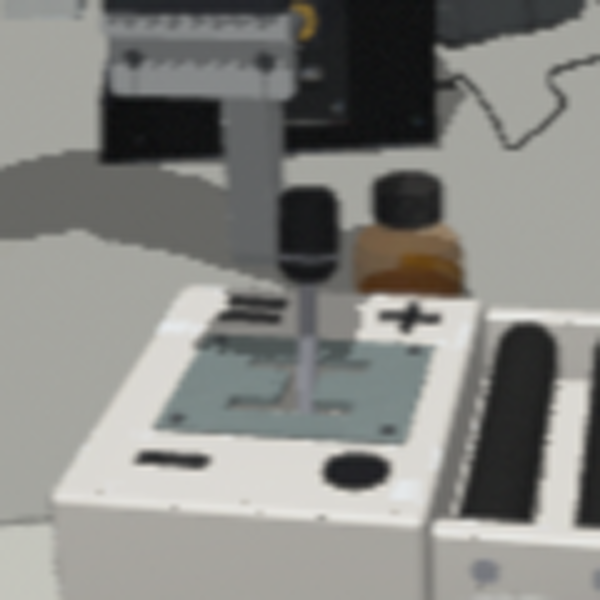

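Run:
```python
from h import *
for n in("s2","side0"):
    im=cv2.imread(f"pics/{n}.png")[:,:,::-1]
    for c,s in dark(im,(235,183,262,210),55): print(n,c.round(1),s)
for x in(-.0085,-.004,0,.004): print(x,np.round(proj("side",w(x,.033,.127)),1))
```

```text
s2 [251.1 194.2] [ 11   5  12  13 144]
s2 [251.1 203.6] [11 19 11  5 40]
side0 [247.9 194. ] [  8   5  11  13 127]
side0 [248.8 203.8] [ 9 19 10  5 27]
-0.0085 [248.8 196.4]
-0.004 [251.  196.4]
0 [252.9 196.5]
0.004 [254.8 196.6]
```

```bash
python3 -m creep '[[[-0.002,0,0,0,1],[-0.004,0,0,0,1],[-0.0045,0,0,0,1],[-0.0045,0,0,0,1],[-0.0045,0,0,0,1]]]';python3 look.py 3
python3 - <<'E'
from h import *
for n in("s3",):
    im=cv2.imread(f"pics/{n}.png")[:,:,::-1]
    for c,s in dark(im,(235,183,262,210),55): print(n,c.round(1),s)
E
```

```text
time: 3.95
tool_pos: [0.546, -0.0305, 0.1272]
ee_rot: [-179.9, -0.1, 164.0]
wrist_force: [-1.1, 0.4, 1.3]
opening: 0.004
t 3.95 gate mm [-20.4  33.3] z 0.1272 [-1.799e+02 -1.000e-01  1.640e+02] F [-1.1  0.4  1.3] op 0.0
s3 [253.3 196.4] [ 13   5  12  19 185]
```

View pics/sz3.png

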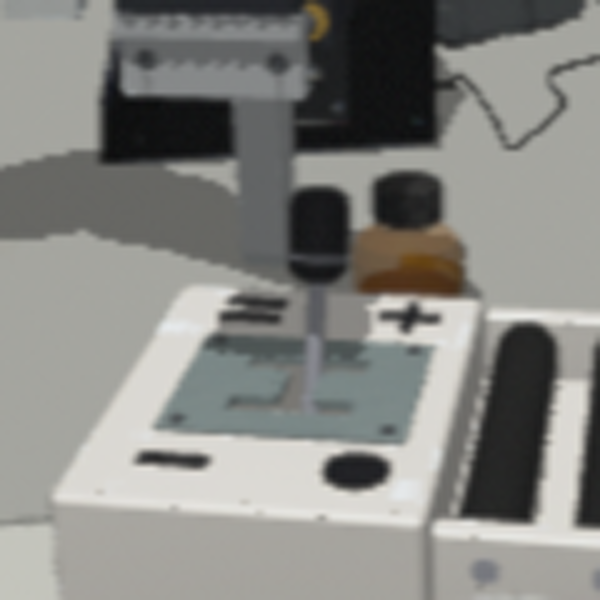

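```bash
python3 -m creep '[[[0.012,0,0,0,1],[0.025,0,0,0,1],[0.025,0.02,0,0,1],[0.025,0.04,0,0,1],[0.01,0.04,0,0,1],[-0.01,0.04,0,0,1],[-0.0205,0.04,0,0,1],[-0.0205,0.04,0,0,1],[-0.0205,0.032,0,0,1],[-0.0205,0.025,0,0,1],[-0.0205,0.02,0,0,1],[-0.0205,0.015,0,0,1],[-0.0205,0.015,0,0,1]]]';python3 look.py 4
```

```text
time: 5.3
tool_pos: [0.5694, -0.0226, 0.1274]
ee_rot: [-179.9, -0.1, 163.9]
wrist_force: [-0.4, 1.3, 0.8]
opening: -0.001
t 5.3 gate mm [-0.1 47.4] z 0.1274 [-1.799e+02 -1.000e-01  1.639e+02] F [-0.4  1.3  0.8] op -0.0
```

View pics/sz4.png

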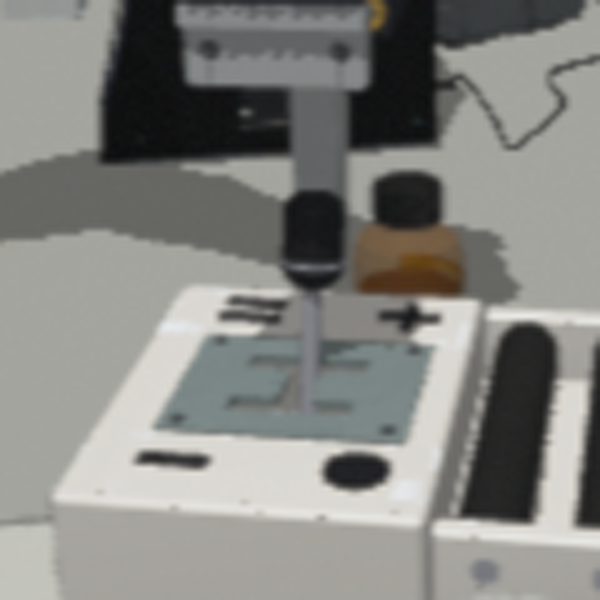

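```bash
python3 -m creep '[[[0,-0.005,0,0,1],[0,-0.01,0,0,1],[0,-0.015,0,0,1],[0,-0.02,0,0,1],[0,-0.025,0,0,1],[0,-0.03,0,0,1],[0,-0.035,0,0,1],[0,-0.04,0,0,1],[0,-0.045,0,0,1],[0,-0.05,0,0,1],[0,-0.053,0,0,1],[0,-0.053,0,0,1]]]';python3 look.py 5
```

```text
time: 6.55
tool_pos: [0.5543, -0.0741, 0.1272]
ee_rot: [-179.9, -0.1, 163.9]
wrist_force: [0.7, 0.2, -0.1]
opening: 0.003
t 6.55 gate mm [-0.4 -6.2] z 0.1272 [-1.799e+02 -1.000e-01  1.639e+02] F [ 0.7  0.2 -0.1] op 0.0
```

View pics/sz5.png

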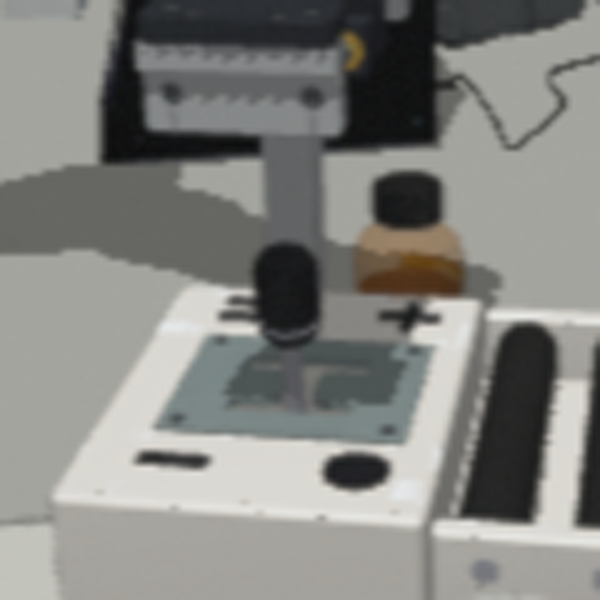

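```bash
python3 -m creep '[[[0,-0.002,0,0,1],[0,-0.003,0,0,1],[0,-0.004,0,0,1],[0,-0.004,0,0,1]]]';python3 - <<'E'
from h import *
where()
im=cv2.imread("pics/s5.png")[:,:,::-1]
for c,s in dark(im,(235,195,262,222),55): print(c.round(1),s)
for x,y in((-.004,-.033),(0,-.033),(.004,-.033),(0,-.028)): print(x,y,np.round(proj("side",w(x,y,.127)),1))
E
```

```text
time: 7.0
tool_pos: [0.5533, -0.0777, 0.1272]
ee_rot: [-179.9, -0.1, 163.9]
wrist_force: [-0.2, 1.6, -0.2]
opening: 0.004
t 7.0 gate mm [ -0.4 -10. ] z 0.1272 [-1.799e+02 -1.000e-01  1.639e+02] F [-0.2  1.6 -0.2] op 0.0
[247.  207.1] [  6   4  13  18 197]
[247.8 218. ] [ 9 22  8  3 13]
-0.004 -0.033 [244.4 209.1]
0 -0.033 [246.5 209.1]
0.004 -0.033 [248.5 209.2]
0 -0.028 [247.  208.1]
```

```bash
python3 -m creep '[[[0,0.012,0,0,1],[0.02,0.012,0,0,1],[0.045,0.012,0,0,1],[0.045,0.012,0,0,1],[0.045,-0.01,0,0,1],[0.045,-0.024,0,0,1],[0.045,-0.024,0,0,1],[0.03,-0.024,0,0,1],[0.022,-0.024,0,0,1],[0.017,-0.024,0,0,1],[0.012,-0.024,0,0,1],[0.007,-0.024,0,0,1],[0.002,-0.024,0,0,1],[-0.003,-0.024,0,0,1],[-0.008,-0.024,0,0,1],[-0.011,-0.024,0,0,1],[-0.011,-0.024,0,0,1]]]';python3 look.py 6
```

```text
time: 8.7
tool_pos: [0.556, -0.1033, 0.1266]
ee_rot: [-179.9, -0.3, 163.9]
wrist_force: [-3.5, 2.1, -0.3]
opening: 0.006
t 8.7 gate mm [  9.3 -33.8] z 0.1266 [-179.9   -0.3  163.9] F [-3.5  2.1 -0.3] op 0.01
```

View pics/sz6.png

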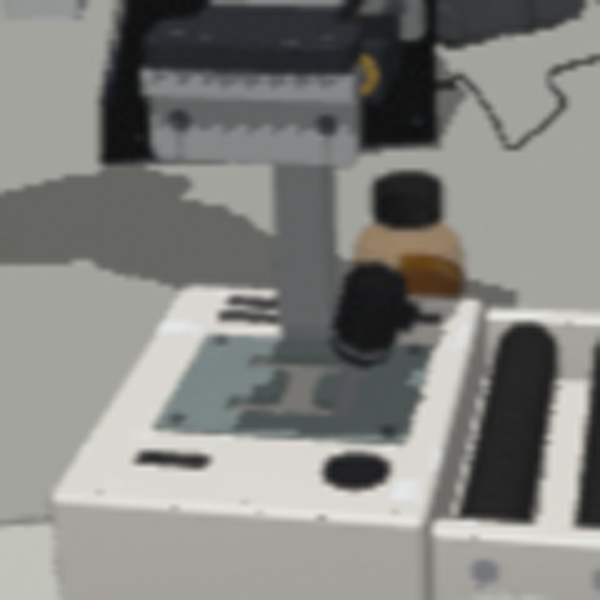

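```bash
python3 -m creep '[[[-0.002,0,0,0,1],[-0.004,0,0,0,1],[-0.005,0,0,0,1],[-0.005,0,0,0,1],[-0.005,0,0,0,1]]]';python3 look.py 7;python3 - <<'E'
from h import *
im=cv2.imread("pics/s7.png")[:,:,::-1]
for c,s in dark(im,(254,198,285,228),50): print(c.round(1),s)
for x,y in((.028,-.035),(.031,-.035),(.035,-.035)): print(x,y,np.round(proj("side",w(x,y,.124)),1))
E
```

```text
time: 9.25
tool_pos: [0.5573, -0.1037, 0.1263]
ee_rot: [-179.9, -0.7, 163.9]
wrist_force: [-9.3, 4.0, 2.9]
opening: 0.008
t 9.25 gate mm [ 10.7 -33.9] z 0.1263 [-179.9   -0.7  163.9] F [-9.3  4.   2.9] op 0.01
[264.6 211.9] [  3   5  20  20 226]
0.028 -0.035 [260.8 211.7]
0.031 -0.035 [262.3 211.8]
0.035 -0.035 [264.4 211.9]
```

View pics/sz7.png

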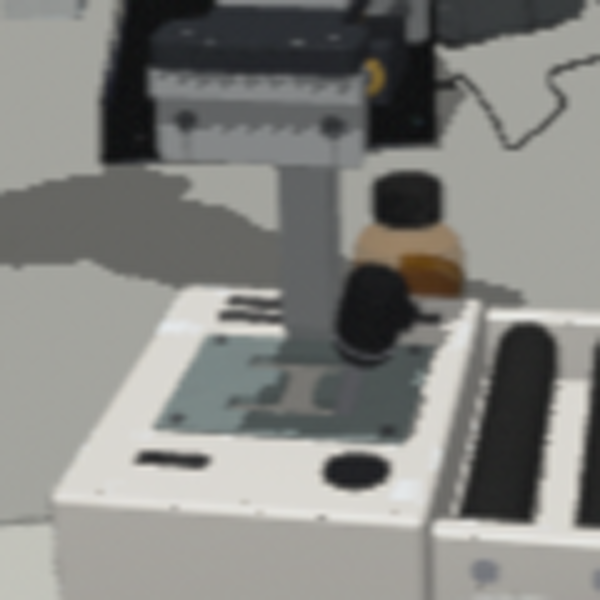

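```bash
python3 -m creep '[[[0.01,0,0,0,1],[0.025,0,0,0,1],[0.05,0,0,0,1],[0.06,0,0,0,1],[0.06,0,-0.03,0,1],[0.06,0.0,-0.065,0,1],[0.07,0.02,-0.095,0,1],[0.1,0.05,-0.1,0,1],[0.13,0.09,-0.1,0,1],[0.16,0.13,-0.1,0,1],[0.19,0.17,-0.1,0,1],[0.22,0.21,-0.1,0,1],[0.25,0.25,-0.1,0,1],[0.28,0.29,-0.1,0,1],[0.31,0.33,-0.1,0,1],[0.34,0.36,-0.1,0,1],[0.37,0.39,-0.1,0,1],[0.4,0.42,-0.1,0,1],[0.4,0.42,-0.1,0,1],[0.4,0.42,-0.1,0,1]]]';python3 look.py 8;python3 - <<'E'
from h import *
im=eyes.read_camera("top");cv2.imwrite("pics/t8.png",im[:,:,::-1])
a=im[125:255,235:415,::-1];b=cv2.imread("pics/s8.png")[150:280,180:360]
cv2.imwrite("pics/z8.png",cv2.resize(np.vstack([a,b]),None,fx=2.3,fy=2.3,interpolation=cv2.INTER_CUBIC))
for c,s in dark(im,(270,172,368,235),70): print(c.round(1),s)
E
```

```text
time: 11.3
tool_pos: [0.2911, 0.4121, 0.2304]
ee_rot: [180.0, -0.6, 164.0]
wrist_force: [-0.0, -0.6, 0.2]
opening: 0.002
t 11.3 gate mm [-388.1  387.9] z 0.2304 [180.   -0.6 164. ] F [-0.  -0.6  0.2] op 0.0
[344.9 175.9] [ 42   0  52  13 351]
[292.8 181.5] [18  4 11 11 41]
[325.8 196.7] [ 36  10  41  35 576]
[351.4 196.2] [77 19 10 11 84]
[282.3 208.9] [11 32  4 11 18]
[289.  210.8] [17 34  5 11 21]
[344.6 225.1] [73 48  4 11 26]
[285.1 229.1] [12 56  8  3 13]
[297.8 232.4] [24 59  9  4 14]
```

View pics/z8.png

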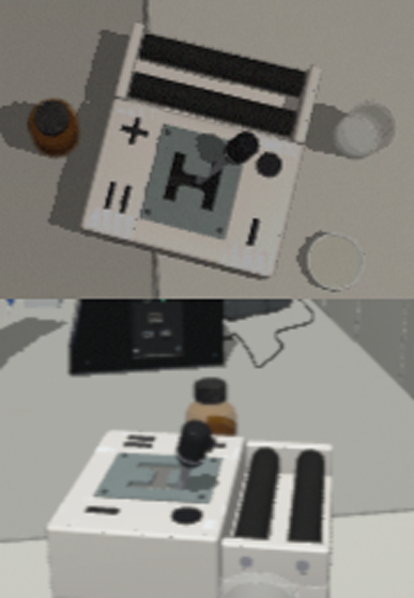

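Run:
```python
from h import *
im=cv2.imread("pics/t8.png")[:,:,::-1];s=cv2.imread("pics/s8.png")[:,:,::-1]
for c,st in dark(s,(254,198,285,228),50): print(c.round(1),st)
a=cv2.resize(im[170:215,300:365,::-1],None,fx=10,fy=10,interpolation=cv2.INTER_CUBIC)
cv2.imwrite("pics/z9.png",a)
p,e=tri(ray("top",339.3,189.3),ray("side",264.4,212.2));print(p,e,RG.T@(p[:2]-G))
for x in(.028,.035):
    for dz in(0,.017):
        n=np.array([x,-.034,.126]);n/=np.linalg.norm(n);q=n*(.135+dz);print(x,dz,np.round(proj("top",w(*q)),1),np.round(proj("side",w(*q)),1))
```

```text
[264.7 211.4] [  4   5  15  18 187]
[ 0.58023747 -0.11169761  0.12339286] 6.528058483027046e-06 [ 0.03496507 -0.03518112]
0.028 0 [338.5 191.8] [261.  209.9]
0.028 0.017 [341.7 189.6] [262.3 203. ]
0.035 0 [338.9 189. ] [264.5 210.7]
0.035 0.017 [342.2 186.4] [266.3 204. ]
```

View pics/z9.png

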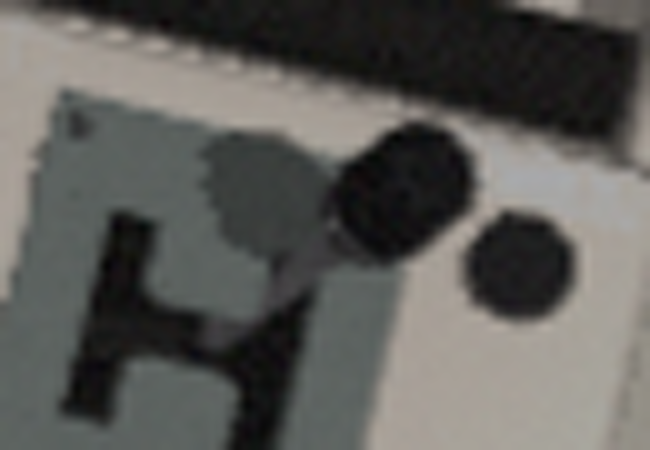

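Run:
```python
from h import *
a=cv2.imread("pics/top0.png").astype(int);b=cv2.imread("pics/t8.png").astype(int)
for n,(x0,y0,x1,y1) in dict(bottle=(244,164,272,196),beaker=(380,168,408,196),dish=(365,224,396,254)).items(): print(n,abs(a-b)[y0:y1,x0:x1].mean())
where();arm.close_job()
```

```text
bottle 1.8288690476190477
beaker 1.1454081632653061
dish 1.1060931899641577
t 11.4 gate mm [-386.6  386.1] z 0.2303 [-179.9   -0.6  163.8] F [-0.4  0.5 -0.9] op 0.01
the job is handed in; nothing more can be done
```

The gear lever is in the end of the slot beside the round mark (the far end of the right-hand slot), and the job is handed in at about 11.4 s. I used the shut fingertips in three sideways pushes: forward to line up with the cross slot, across to the right-hand slot, then forward until it stopped.

- **Lever home:** the last push stalled against the end stop at about 10 N. Triangulating from both cameras puts the knob at x +35 mm and y -35 mm from the gate centre, which is level with the mark and about 35 mm to its left.
- **Small disagreement:** the outline of the knob's top in the top view alone suggests x nearer +32 mm. That is still inside the 7 mm tolerance.
- **Knob lift:** the pushes were sideways only, and vertical wrist force stayed within about 3 N at the readings between moves. I had no direct measurement of the lift itself.
- **Bottle, beaker and dish:** the top pictures before and after are practically identical around all three.
- **Robot:** it ended about 0.5 m from the lever, touching nothing, with wrist force under about 1 N.

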